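# Crank the round duct's damper open to its index

## Robot

A 6-joint arm with a two-finger parallel gripper is mounted at the origin on the work surface. World frame = base frame: x ahead of the robot, y to its left, z up, the work surface at z = 0. Lengths are in m, angles in rad, forces in N, time in s.
With the tool pointing down it reaches from about 0.325 to 0.75 m from the base axis. Payload 7.6 kg.
Tool frame: the origin (TCP) lies at the very end of the fingers, on their centre line; the grasp point (between the pads) lies 19 mm behind it; z points along the fingers, y is the line along which they close (so a half turn about z gives the same grasp; the last joint's range is limited). The gripper opens to 85 mm and grips with 20 to 120 N. Pads are 22 mm wide; open, the fingers measure 114 mm over their backs; the gripper's body (76 mm by 85 mm) begins 54 mm behind the grasp point. The pads swing forward as they close: fully open they stand 13 mm farther back than shut.
Start: joints at [1.143, 0.052, 1.401, -0, 1.689, -0.07], TCP at [0.184, 0.492, 0.231] pointing down, gripper open.
Joint ranges: [-2.9, 2.9], [-0.91, 2.17], [0.12, 2.37], [-1.06, 4.2], [0.26, 2.73], [-2.93, 2.93]. Speed limits (rad/s): [2.57, 2.57, 3.01, 3.14, 3.14, 3.14].

## Interface

Orientations are given as a unit quaternion [w, x, y, z].
In Python, from bench import manip, viewer, job, look_for, tip_of gives the robot as it stands. The module is installed in compiled form; this text tells all that it offers.
- The arm moves only by the tool step_arm, never from a script. Its argument "increments" is a list that holds one entry, the list of rows, each a list of 5 numbers: the shift along the tool's x, y, z scaled (see below), then the turn about the tool's z scaled (see below), then the finger opening in mm, from 0 to 85.4. In form: [[[dx, dy, dz, roll, jaw], ...]]. A call has 1 to 20 rows; each row shifts and turns the commanded pose from where the row before left it, along the tool's axes as they then stand; what a row does not reach is not made up. The controller multiplies each number of a shift by 3 cm and each number of a turn by 0.1 rad. A row lasts 1/10 s, in which the tool goes at most 50 mm and 8.59 degrees, less where a joint would pass 70% of its speed; a pose out of reach is approached as far as the arm can. A call with a number of a shift or a turn outside -1 to 1 is refused whole. A call with a gripper value outside its range is refused whole. The fingers move at their own pace and stop on an object; the grip force is fixed at half the most. Time passes only in rows, so rows that do not move let the fingers close. It gives the time, the measured TCP pose, the force, the opening and the grip force at its end, in the units of the state.
- manip.sense(): the state, without advancing time (a new reading comes with each control period).
- viewer.snapshot(name): name is "side" or "top"; returns (picture, depth): 420x560x3 uint8, red, green, blue; 420x560 float32, m along the optical axis (not along the pixel's ray), 0 where there is no reading.
- viewer.get_calibration(name): a dict with "intrinsics" (3x3 intrinsics, pixels), "R" (3x3) and "t" (3): a world point X has camera coordinates R X + t. Camera axes: x right, y down, z forward; pixel columns grow to the right and rows downward; lengths in m; the calibration is good to about 2 mm. A picture is of the moment at which its call begins. get_calibration takes no time and is no camera call.
- job.close_job(): hands the job in; it is judged then, once.
Trained networks look in the newest picture that a camera, given by its name, has taken for a name from the list of things; names that differ only in an ending like _2 or _b are one class to them, and where a whole thing is asked for, a point or a joint stands for the part that bears it (a point fixed in the world has none). Each returns a list of dicts, best first, with "conf" (0 to 1); they miss things now and then, are a little off and sometimes report something else, mostly with a low value. They report only what shows in the picture. A call takes as long as a camera call.
- look_for(camera, target): "rect" ([left, top, right, bottom] in pixels, round what is visible of it).
- tip_of(camera, target): "location" ([column, row] in pixels: a listed point, or the origin of a listed thing).
The state is a dict: "time_s": time; "qpos": joint angles; "dq": joint speeds; "effort": joint torques, N m; "eef_pos": TCP position; "orientation": TCP orientation; "ft_force": force on the tool from outside, world axes, zero at the start; "wrist_torque": the same for the moment, N m; "width": finger opening in m; "gripper_force": force on a finger pad.
Only numpy, scipy, OpenCV 4.12 (cv2) and the standard library are available. Lean on these libraries where they do the work, as an engineer would, in place of code of your own. Each camera call takes 0.05 s, during which the arm holds its last target. There are 200 camera calls.

## Task

Open the damper in the round duct: crank its handwheel clockwise, seen from above, taking a new grasp as often as you need, until the pointer tab on the wheel's rim stands in line with the index post on the gear box. Let go and leave it there; do not turn the handwheel of the square duct.

Things in the scene. Friction and masses are not known exactly. Their poses are not given: they have to be found in the camera images.
- round_grip (a point): Middle of the handwheel's grip bar, on the upright turning axis, 230 mm above the bench. The black bar, 80 mm long (x, towards the pointer tab), 18 mm thick (y: grasp across this from above), spans 205 to 250 mm in height and turns with the dark steel wheel. Rim 140 mm across, its top at 203 mm; 50 mm free on both sides of the bar within it. Turning takes 0.1 N m; no spring.
- round_wheel (a joint): Angle in rad of the handwheel on the round duct (galvanised stub, 140 mm diameter, 200 mm long, lying level), growing clockwise seen from above: the yaw of round_grip falls as it grows. Starts between 0 and 0.9; at 2.9 the pointer tab (brass, 10 mm wide, on the rim, reaching 102 mm from the axis) is exactly at the index post. Hard stops at 0 and 3.6; it stays where left.
- round_index (a point): Top of the fixed index post on the round duct's grey gear box: a brass post 12 by 10 mm, 118 mm from the wheel's axis, as high as the rim. The direction from the wheel's axis to it is where the pointer tab must end.
- square_pointer (a point): End of the pointer tab, 100 mm from the axis, on the other handwheel, which sits on a square duct stub (140 by 140 mm, 200 mm long) on the other side of the bench and is otherwise alike; it must not be turned.

How it is judged:
By the outcome, as a careful person would: the job done as asked, in the order asked, and still so for the second after the job is handed in, with the robot touching nothing.
It also fails if it takes over 64 s, if anything falls off the work surface, if the arm or the gripper's body presses on something with over 40 N, if the wrist force passes 120 N, or if a joint passes its speed limit or range.

## Working session

There is one attempt and no reset: what is moved stays moved. The work goes in short steps, Python scripts to look and compute and a tool call to move; the robot and the scene stay as the last step left them, time stands still between calls to the robot, and variables do not carry over. Pictures are saved under pics/ and viewed, at most 10 in all, crops included, and the job is handed in when it is done.

Besides the shell and the picture viewer there is one more tool, called after "Request:" as a command line: name --argument value ..., lists and objects as JSON in quotes. step_arm: Moves the arm, as the interface text tells. Shifts and turns lie within -1 to 1; 1 stands for 3 cm of shift or 0.1 rad of turn. Its arguments: {"type":"object","properties":{"increments":{"type":"array","items":{"type":"array","items":{"type":"array","items":{"type":"number"}}}}},"required":["increments"]}

```bash
mkdir -p pics; cat > h.py <<'E'
from bench import manip, viewer, job, look_for, tip_of
import numpy as np, cv2
def cal(c):
    k=viewer.get_calibration(c); return np.array(k["intrinsics"]),np.array(k["R"]),np.array(k["t"])
def ray(c,p):
    K,R,t=cal(c); return -R.T@t, R.T@np.linalg.inv(K)@[p[0],p[1],1]
def deproj(c,p,D):
    o,d=ray(c,p); u,v=int(round(p[0])),int(round(p[1])); w=D[max(v-1,0):v+2,max(u-1,0):u+2]; w=w[w>0]
    return o+d*np.median(w) if len(w) else None
def atz(c,p,z):
    o,d=ray(c,p); return o+d*(z-o[2])/d[2]
def tri(p1,p2,c1="top",c2="side"):
    A=[];b=[]
    o1,d1=ray(c1,p1);o2,d2=ray(c2,p2)
    s=np.linalg.lstsq(np.c_[d1,-d2],o2-o1,rcond=None)[0]
    a,b=o1+d1*s[0],o2+d2*s[1]; return (a+b)/2,np.linalg.norm(a-b)
def proj(c,X):
    K,R,t=cal(c); q=K@(R@np.array(X)+t); return q[:2]/q[2]
E
cat > look.py <<'E'
import sys; from h import *
np.set_printoptions(precision=4,suppress=True)
tag=sys.argv[1]; im={};
for c in ("top","side"):
    p,D=viewer.snapshot(c); im[c]=p; cv2.imwrite(f"pics/{c}_{tag}.png",cv2.cvtColor(p,cv2.COLOR_RGB2BGR)); np.save(f"pics/{c}_{tag}.npy",D)
    for n in ("round_grip","round_index","square_pointer"):
        for r in tip_of(c,n)[:2]: print(c,n,r["conf"],np.array(r["location"]),"depth:",deproj(c,r["location"],D),"z.2:",atz(c,r["location"],.23 if n=="round_grip" else .2))
    for n in ("round_grip",): print(c,[(r["conf"],r["rect"]) for r in look_for(c,n)[:3]])
s=manip.sense(); print({k:s[k] for k in("time_s","qpos","eef_pos","orientation","width")})
cv2.imwrite(f"pics/both_{tag}.png",cv2.resize(cv2.cvtColor(np.vstack([im["top"],im["side"]]),cv2.COLOR_RGB2BGR),(400,600)))
E
python3 look.py a
```

```text
top round_grip 0.56 [208.4 221.2] depth: [0.5425 0.1953 0.2439] z.2: [0.5429 0.1982 0.23  ]
top round_index 0.88 [188.2 173.4] depth: [0.6503 0.2523 0.1987] z.2: [0.6501 0.252  0.2   ]
top square_pointer 0.66 [364.5 252.4] depth: [ 0.4789 -0.1413  0.1991] z.2: [ 0.479  -0.1412  0.2   ]
top [(0.73, [176.7, 188.4, 243.9, 265.5])]
side round_grip 0.74 [221.  280.5] depth: [0.5295 0.2146 0.247 ] z.2: [0.5385 0.2062 0.23  ]
side round_index 0.84 [150.3 275. ] depth: [0.6522 0.2538 0.2022] z.2: [0.6537 0.2529 0.2   ]
side square_pointer 0.84 [358.9 187.3] depth: [ 0.4876 -0.1332  0.1992] z.2: [ 0.4873 -0.1324  0.2   ]
side square_pointer 0.42 [150.3 271.3] depth: [0.7956 0.1655 0.0002] z.2: [0.6592 0.2477 0.2   ]
side [(0.75, [174.7, 254.1, 281.0, 334.9])]
{'time_s': 0.5, 'qpos': array([ 1.1427,  0.0523,  1.4008, -0.    ,  1.6886, -0.0703]), 'eef_pos': array([0.1838, 0.4918, 0.2313]), 'orientation': array([-0.    ,  0.1779,  0.984 , -0.    ]), 'width': 0.08559972503708904}
```

View pics/top_a.png

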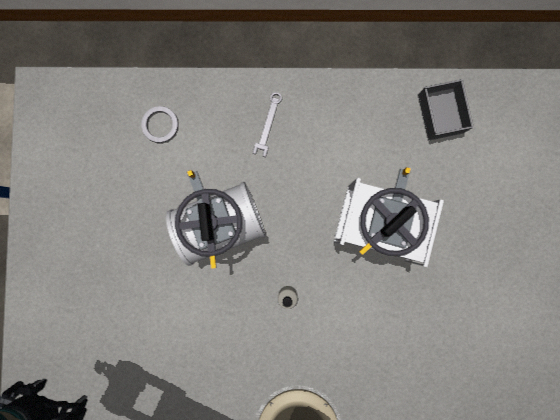

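View pics/side_a.png

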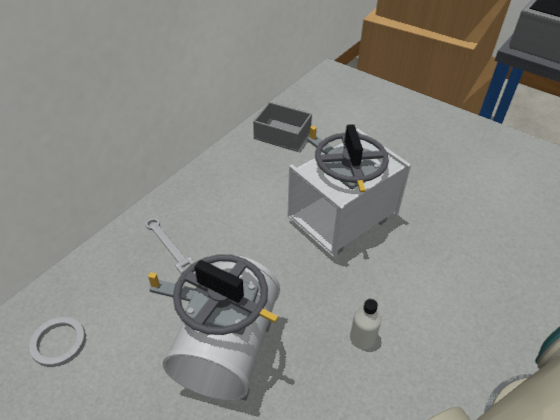

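The top view shows the round duct's wheel centred at about (208,221), with its tab at (213,262) and the index post at (190,173). The square duct is at (394,221). In the side view the round wheel is at (221,292), its tab at (268,315) and the post at (153,280). Next I'll measure the axis, tab and post from the depth in both views.

```bash
cat > meas.py <<'E'
import sys; from h import *
np.set_printoptions(precision=4,suppress=True)
def cloud(c,tag):
    K,R,t=cal(c); im=cv2.imread(f"pics/{c}_{tag}.png"); D=np.load(f"pics/{c}_{tag}.npy")
    v,u=np.indices(D.shape); P=np.stack([u,v,np.ones_like(u)],-1)@np.linalg.inv(K).T*D[...,None]
    return (P-t)@R, cv2.cvtColor(im,cv2.COLOR_BGR2HSV), D>0
if __name__=="__main__":
  for c in ("top","side"):
    X,H,ok=cloud(c,sys.argv[1]); g=np.array([.541,.199])
    r=np.hypot(X[...,0]-g[0],X[...,1]-g[1]); z=X[...,2]
    dark=H[...,2]<120
    bar=ok&(r<.055)&(z>.235)&(z<.26)&dark
    B=X[bar]; bc,_,_=cv2.minAreaRect((B[:,:2]*1000).astype(np.float32))
    rect=cv2.minAreaRect((B[:,:2]*1000).astype(np.float32))
    print(c,"bar top n",len(B),"z",np.median(B[:,2]),"rect",rect,"mean",B.mean(0))
    rim=X[ok&(r<.08)&(r>.05)&(z>.19)&(z<.212)&dark]
    A=np.c_[2*rim[:,:2],np.ones(len(rim))]; s=np.linalg.lstsq(A,(rim[:,:2]**2).sum(1),rcond=None)[0]
    print(" rim n",len(rim),"centre",s[:2],"rad",np.sqrt(s[2]+s[0]**2+s[1]**2),"ztop",np.percentile(rim[:,2],90))
    br=ok&(H[...,0]>12)&(H[...,0]<32)&(H[...,1]>150)&(H[...,2]>120)&(r<.14)&(z>.17)&(z<.215)
    for nm,m in(("tab",br&(r<.106)&(r>.075)),("post",br&(r>.109))):
        if m.sum():
            Q=X[m].mean(0); e=Q[:2]-s[:2]; print(" ",nm,m.sum(),Q,"r",np.hypot(*e),"yaw",np.arctan2(e[1],e[0]))
E
python3 meas.py a
```

```text
top bar top n 363 z 0.24903568488453162 rect ((541.9756469726562, 204.40736389160156), (79.95771789550781, 19.039505004882812), 7.826568126678467) mean [0.5418 0.2034 0.2482]
 rim n 1211 centre [0.5416 0.2032] rad 0.0675527401075418 ztop 0.20375166753004997
  tab 49 [0.4536 0.193  0.1997] r 0.08860306272454704 yaw -3.0256758862194606
  post 20 [0.6513 0.2484 0.2006] r 0.11857558593240626 yaw 0.3907842993965089
side bar top n 724 z 0.24978909293441057 rect ((541.4481811523438, 208.0633087158203), (79.68262481689453, 20.287599563598633), 7.731879711151123) mean [0.5391 0.2106 0.2477]
 rim n 1882 centre [0.54   0.2069] rad 0.06638353970558408 ztop 0.2044785851492033
  tab 96 [0.453  0.1966 0.2005] r 0.08760278050475308 yaw -3.0234398240571623
  post 33 [0.6496 0.2521 0.2009] r 0.1185638362084063 yaw 0.3914817534002041
```

Both views agree:

| Quantity | Value |
|---|---|
| Wheel axis | about (0.541, 0.205) |
| Bar top | 0.249 |
| Rim top | 0.204 |
| Post radius | 118.6 mm |
| Tab yaw | 3.258 |
| Post yaw | 0.391 |
| Turn needed | 2.867 rad |

Joint 6 would go from about -1.33 to 1.54, so a single grasp can cover the whole turn. I'll lift and roll by -0.475, then travel to above the wheel.

Request:
step_arm --increments '[[[0,0,-0.7,-0.95,60],[0,0,-0.7,-0.95,60],[0,0,-0.7,-0.95,60],[0,0,-0.7,-0.95,60],[0,0,-0.7,-0.95,60],[-0.8,-0.8,0,0,60],[-0.8,-0.8,0,0,60],[-0.8,-0.8,0,0,60],[-0.8,-0.8,0,0,60],[-0.8,-0.8,0,0,60],[-0.8,-0.8,0,0,60],[-0.8,-0.8,0,0,60],[-0.8,-0.8,0,0,60],[-0.8,-0.8,0,0,60],[-0.8,-0.8,0,0,60],[-0.8,-0.8,0,0,60],[-0.8,-0.8,0,0,60],[-0.8,-0.8,0,0,60],[-0.3,-0.5,0,0,60],[0,0,0,0,60]]]'

```text
time_s: 2.5
eef_pos: [0.5417, 0.203, 0.3357]
orientation: [-0.001, -0.057, 0.998, -0.0]
ft_force: [0.6, -0.6, 0.5]
width: 0.0601
gripper_force: 0.0
```

```bash
cat > st.py <<'E'
from h import *
np.set_printoptions(precision=4,suppress=True)
s=manip.sense(); w,x,y,z=s["orientation"]
from scipy.spatial.transform import Rotation as Ro
R=Ro.from_quat([x,y,z,w]).as_matrix(); yaw=np.arctan2(R[1,0],R[0,0])%(2*np.pi)
print(s["time_s"],s["eef_pos"],"xyaw",yaw,"tilt",R[:,2],"q",s["qpos"],"w",s["width"],s["gripper_force"],"F",s["ft_force"],s["wrist_torque"])
d=np.array([.541,.205,.214])-s["eef_pos"]; print("units to grasp (tool):",R.T@d/.03,"roll to 3.258:",(yaw-3.258)/.1,"roll to goal .391:",(yaw-.391)/.1)
E
python3 st.py
```

```text
2.5 [0.5417 0.203  0.3357] xyaw 3.256054688230558 tilt [-0.001  -0.0004 -1.    ] q [ 0.2948  0.2118  1.0204 -0.0001  1.9105 -1.3905] w 0.060054814120524734 0.0 F [ 0.6007 -0.6178  0.5246] [-0.032   0.0076 -0.0055]
units to grasp (tool): [0.0106 0.0694 4.0556] roll to 3.258: -0.019453117694419042 roll to goal .391: 28.65054688230558
```

Request:
step_arm --increments '[[[0,0.07,0.6,0,60],[0,0,0.6,0,60],[0,0,0.6,0,60],[0,0,0.6,0,60],[0,0,0.6,0,60],[0,0,0.5,0,60],[0,0,0.3,0,60],[0,0,0.2,0,60],[0,0,0.05,0,60],[0,0,0,0,60],[0,0,0,0,30],[0,0,0,0,24]]]'

```text
time_s: 3.7
eef_pos: [0.5409, 0.2067, 0.2155]
orientation: [0.001, -0.059, 0.998, 0.0]
ft_force: [-0.6, -0.3, -0.6]
width: 0.0316
gripper_force: 0.0
```

```bash
python3 st.py; python3 look.py b >/dev/null
```

```text
3.7 [0.5409 0.2067 0.2155] xyaw 3.2586813396318397 tilt [ 0.0011  0.0004 -1.    ] q [ 0.3012  0.2087  1.2613  0.0001  1.6704 -1.3867] w 0.03157737288104596 0.0 F [-0.6257 -0.2589 -0.5559] [-0.0111  0.0259 -0.0297]
units to grasp (tool): [ 0.0028 -0.0554  0.0496] roll to 3.258: 0.006813396318396947 roll to goal .391: 28.676813396318394
```

View pics/side_b.png

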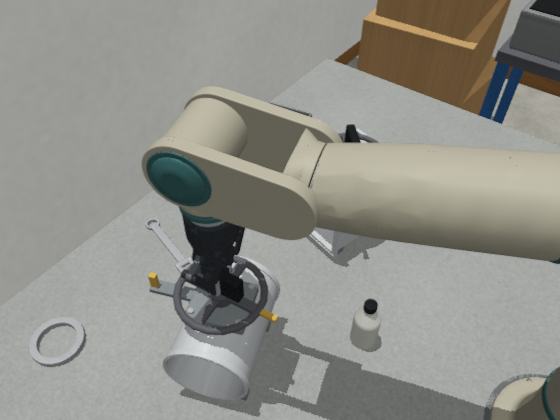

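The side view shows the fingers straddling the black bar at (225,280). The tab at (270,316) hasn't moved. Closing now.

Request:
step_arm --increments '[[[0,0,0,0,15],[0,0,0,0,8],[0,0,0,0,8],[0,0,0,0,8]]]'

```text
time_s: 4.6
eef_pos: [0.5406, 0.2072, 0.215]
orientation: [0.0, -0.059, 0.998, 0.0]
ft_force: [-0.5, 4.3, 1.5]
width: 0.0172
gripper_force: 60.4
```

```bash
python3 st.py
```

```text
4.6 [0.5406 0.2072 0.215 ] xyaw 3.259326673243304 tilt [ 0.0003  0.001  -1.    ] q [ 0.3017  0.2091  1.2619  0.0008  1.67   -1.3867] w 0.017196930735877622 60.39171874523163 F [-0.5176  4.2561  1.5402] [ 0.676   0.029  -0.0528]
units to grasp (tool): [-0.0041 -0.0729  0.0331] roll to 3.258: 0.01326673243303933 roll to goal .391: 28.683266732433037
```

Request:
step_arm --increments '[[[0,0.02,0,0.5,8],[0,0,0,0.8,8],[0,0,0,0.8,8],[0,0,0,0.8,8],[0,0,0,0.8,8],[0,0,0,0.8,8],[0,0,0,0.8,8],[0,0,0,0.8,8],[0,0,0,0.8,8],[0,0,0,0.8,8],[0,0,0,0.8,8],[0,0,0,0.8,8],[0,0,0,0.8,8],[0,0,0,0.8,8],[0,0,0,0.8,8],[0,0,0,0.8,8],[0,0,0,0.5,8],[0,0,0,0,8]]]'

```text
time_s: 6.4
eef_pos: [0.5404, 0.2068, 0.215]
orientation: [0.0, 0.558, 0.83, -0.0]
ft_force: [-3.5, -0.4, 2.4]
width: 0.0173
gripper_force: 60.5
```

```bash
python3 st.py;python3 look.py c >/dev/null; python3 meas.py c
```

```text
6.4 [0.5404 0.2068 0.215 ] xyaw 1.9579282008343692 tilt [-0.0005 -0.0007 -1.    ] q [ 0.3019  0.2092  1.2618 -0.0006  1.6713 -0.0853] w 0.017316555727256835 60.54393410682678 F [-3.4772 -0.4062  2.4057] [-0.0396  0.3672 -0.0573]
units to grasp (tool): [-0.0625 -0.0036  0.0328] roll to 3.258: -13.000717991656307 roll to goal .391: 15.669282008343691
top bar top n 61 z 0.24890788060468397 rect ((553.670166015625, 172.29190063476562), (21.027341842651367, 13.49315071105957), 0.40184226632118225) mean [0.5534 0.1727 0.2477]
 rim n 576 centre [0.5413 0.2042] rad 0.06900965081250571 ztop 0.20384668705944914
  post 20 [0.6513 0.2485 0.2003] r 0.11858125063050237 yaw 0.38217231414073155
side bar top n 559 z 0.24996137080369016 rect ((540.550537109375, 218.95248413085938), (54.15544891357422, 46.85003662109375), 83.67646026611328) mean [0.5346 0.223  0.2483]
 rim n 1547 centre [0.5391 0.2075] rad 0.06584926030693554 ztop 0.20444209261203597
  tab 86 [0.5073 0.2876 0.2006] r 0.0862795264926007 yaw 1.9489621663420442
  post 42 [0.6215 0.2617 0.2009] r 0.09855680558216637 yaw 0.5824076193328153
```

View pics/side_c.png

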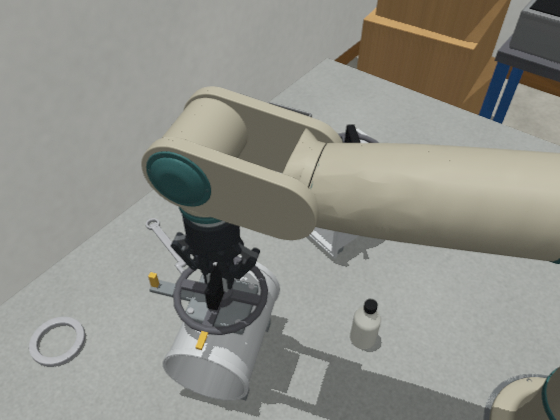

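The tab is now at (202,340) and its yaw of about 1.95 matches the tool, so the grip isn't slipping. The remaining turn is about 15.67 units. I'll do 15.0, then measure.

Request:
step_arm --increments '[[[0,0,0,0.4,8],[0,0,0,0.8,8],[0,0,0,0.8,8],[0,0,0,0.8,8],[0,0,0,0.8,8],[0,0,0,0.8,8],[0,0,0,0.8,8],[0,0,0,0.8,8],[0,0,0,0.8,8],[0,0,0,0.8,8],[0,0,0,0.8,8],[0,0,0,0.8,8],[0,0,0,0.8,8],[0,0,0,0.8,8],[0,0,0,0.8,8],[0,0,0,0.8,8],[0,0,0,0.8,8],[0,0,0,0.8,8],[0,0,0,0.8,8],[0,0,0,0.2,8]]]'

```text
time_s: 8.9
eef_pos: [0.5399, 0.207, 0.215]
orientation: [0.0, 0.974, 0.227, -0.001]
ft_force: [-7.6, -2.7, 4.3]
width: 0.0171
gripper_force: 61.0
```

```bash
cat > ang.py <<'E'
# tab and post directions by brass pixels, axis from the clear-view calibration of each camera
import sys; from meas import *; from scipy import ndimage
for c,a in (("top",(.5417,.2036)),("side",(.5402,.2075))):
    X,H,ok=cloud(c,sys.argv[1]); a=np.array(a); e=X[...,:2]-a; r=np.hypot(e[...,0],e[...,1])
    br=ok&(H[...,0]>12)&(H[...,0]<32)&(H[...,1]>150)&(H[...,2]>100)&(r<.14)&(X[...,2]>.17)&(X[...,2]<.215)
    for lo,hi in((.074,.1),(.109,.13)):
        m=br&(r>lo)&(r<hi); q=e[m].mean(0) if m.any() else (np.nan,)*2; print(c,lo,m.sum(),"z",X[m][:,2].mean(),"r",np.hypot(*q),"yaw",np.arctan2(q[1],q[0]))
E
python3 st.py;python3 look.py d >/dev/null; python3 ang.py a; python3 ang.py d
```

```text
8.9 [0.5399 0.207  0.215 ] xyaw 0.4570974737977103 tilt [-0.0017 -0.0006 -1.    ] q [ 0.3023  0.209   1.2621 -0.0001  1.6723  1.416 ] w 0.017132675619843947 60.9916627407074 F [-7.5661 -2.6749  4.274 ] [-0.2421  1.0273  0.0752]
units to grasp (tool): [0.0033 0.0754 0.0325] roll to 3.258: -28.009025262022895 roll to goal .391: 0.660974737977103
top 0.074 52 z 0.19968354908372823 r 0.08699844154002001 yaw -3.0229291377721053
top 0.109 20 z 0.20064750872446369 r 0.11835855214167983 yaw 0.387914093344563
side 0.074 105 z 0.20036748343865884 r 0.08733343982088637 yaw -3.0198402894014884
side 0.109 85 z 0.19229327239709487 r 0.11760424745249898 yaw 0.40019086724882325
top 0.074 0 z nan r nan yaw nan
top 0.109 20 z 0.20026278541794812 r 0.11844718519226358 yaw 0.3885029881360024
side 0.074 77 z 0.20029183521351984 r 0.08860204588403128 yaw 0.4803478429700285
side 0.109 96 z 0.19120457482499684 r 0.11733637001325505 yaw 0.3959889098981933ang.py:7: RuntimeWarning: Mean of empty slice.
  m=br&(r>lo)&(r<hi); q=e[m].mean(0) if m.any() else (np.nan,)*2; print(c,lo,m.sum(),"z",X[m][:,2].mean(),"r",np.hypot(*q),"yaw",np.arctan2(q[1],q[0]))
  ret = ret.dtype.type(ret / rcount)
```

Request:
step_arm --increments '[[[0,0,0,0.4,8],[0,0,0,0.3,8],[0,0,0,0,8],[0,0,0,0,8]]]'

```text
time_s: 9.8
eef_pos: [0.5399, 0.207, 0.215]
orientation: [0.0, 0.981, 0.193, -0.001]
ft_force: [-7.5, -2.0, 4.7]
width: 0.0174
gripper_force: 60.9
```

```bash
python3 st.py;python3 look.py e >/dev/null; python3 ang.py e 2>/dev/null; python3 - <<'E'
import cv2; a=cv2.imread("pics/side_e.png")[230:350,120:280]; cv2.imwrite("pics/e_crop.png",cv2.resize(a,None,fx=4,fy=4,interpolation=cv2.INTER_CUBIC))
E
```

```text
9.8 [0.5399 0.207  0.215 ] xyaw 0.3893348589009802 tilt [-0.0017 -0.0006 -1.    ] q [ 0.3023  0.209   1.2621 -0.0001  1.6724  1.4837] w 0.017368832162922097 60.87032675743103 F [-7.5057 -2.0075  4.7416] [-0.2894  1.0803 -0.0642]
units to grasp (tool): [0.0085 0.0754 0.0323] roll to 3.258: -28.686651410990194 roll to goal .391: -0.01665141099019829
top 0.074 0 z nan r nan yaw nan
top 0.109 20 z 0.20007557036615667 r 0.11848828415058106 yaw 0.38879648536707917
side 0.074 76 z 0.20028039029413072 r 0.08856291427210711 yaw 0.41296214666201564
side 0.109 93 z 0.19180589971738846 r 0.1173161406249153 yaw 0.39630817689799314
```

View pics/e_crop.png

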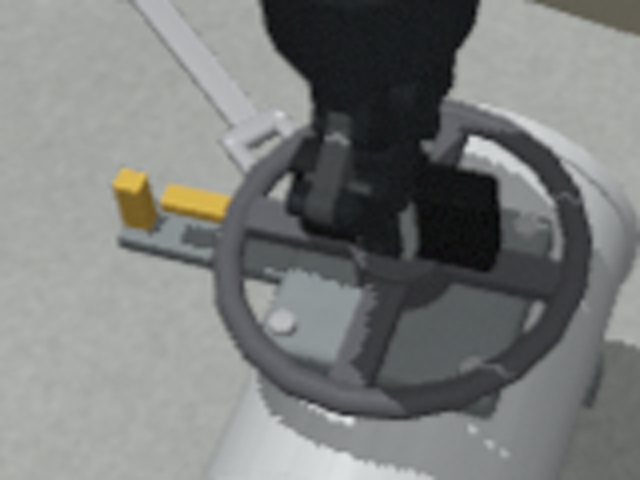

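The crop shows the tab at (195,200) pointing at the post's head at (135,190), nearly in line. I'll release, go up and aside, then measure from above without the arm in view.

Request:
step_arm --increments '[[[0,0,0,0,30],[0,0,0,0,55],[0,0,0,0,60],[0,0,0,0,60],[0,0,-0.3,0,60],[0,0,-0.7,0,60],[0,0,-0.8,0,60],[0,0,-0.8,0,60],[0,0,-0.8,0,60],[0,0,-0.6,0,60],[-0.6,0.6,0,0,60],[-0.8,-0.5,0,0,60],[-0.8,-0.8,0,0,60],[-0.8,-0.8,0,0,60],[-0.6,-0.8,0,0,60],[0,-0.8,0,0,60],[0,-0.8,0,0,60],[0,-0.8,0,0,60],[0,-0.8,0,0,60],[0,0,0,0,60]]]'

```text
time_s: 12.3
eef_pos: [0.3771, 0.3207, 0.3354]
orientation: [-0.0, 0.981, 0.195, 0.0]
ft_force: [-0.2, -0.0, -0.4]
width: 0.0601
gripper_force: 0.0
```

```bash
python3 st.py;python3 look.py f; python3 meas.py f; python3 ang.py f 2>/dev/null; python3 - <<'E'
import cv2; a=cv2.imread("pics/top_f.png")[150:270,150:290]; cv2.imwrite("pics/f_crop.png",cv2.resize(a,None,fx=5,fy=5,interpolation=cv2.INTER_CUBIC))
E
```

```text
12.3 [0.3771 0.3207 0.3354] xyaw 0.3919666643050015 tilt [ 0.0003  0.0009 -1.    ] q [ 0.6299 -0.031   1.2791  0.0006  1.8927  1.8089] w 0.06005993652826386 0.0 F [-0.2358 -0.0314 -0.3686] [-0.0525  0.0273 -0.0041]
units to grasp (tool): [3.5736 5.6559 4.0437] roll to 3.258: -28.660333356949987 roll to goal .391: 0.009666643050014745
top round_grip 0.95 [205.9 222.7] depth: [0.5392 0.1993 0.2497] z.2: [0.5396 0.2035 0.23  ]
top round_index 0.93 [188.6 172.7] depth: [0.6516 0.251  0.2006] z.2: [0.6517 0.2511 0.2   ]
top square_pointer 0.71 [363.5 252.8] depth: [ 0.478  -0.1391  0.1992] z.2: [ 0.4781 -0.139   0.2   ]
top [(0.61, [177.5, 180.7, 243.3, 254.0])]
side round_grip 0.96 [217.8 279.3] depth: [0.3807 0.3568 0.5336] z.2: [0.544  0.2075 0.23  ]
side round_index 0.57 [151.6 273.6] depth: [0.6532 0.2501 0.2013] z.2: [0.6541 0.2496 0.2   ]
side [(0.83, [159.1, 263.9, 229.6, 333.1])]
{'time_s': 12.8, 'qpos': array([ 0.6252, -0.0319,  1.281 ,  0.    ,  1.8923,  1.808 ]), 'eef_pos': array([0.3783, 0.3186, 0.3349]), 'orientation': array([-0.    ,  0.9812,  0.1928,  0.0001]), 'width': 0.
[... 462 characters left out ...]
573893796 rect ((563.50048828125, 225.94943237304688), (24.605836868286133, 5.817068099975586), 14.258747100830078) mean [0.5644 0.2261 0.2443]
 rim n 762 centre [0.5474 0.2221] rad 0.05392488115645178 ztop 0.20443606630515773
  tab 77 [0.622  0.2433 0.2002] r 0.07759147045991738 yaw 0.2767994664955789
  post 71 [0.6489 0.2537 0.1933] r 0.10634982355223345 yaw 0.30180666952910373
top 0.074 48 z 0.19979828566301963 r 0.08761766935678054 yaw 0.4063634661869482
top 0.109 21 z 0.20069086137520667 r 0.11834481434642945 yaw 0.38567773347813
side 0.074 72 z 0.20030163698080194 r 0.08854330146383398 yaw 0.41282455793668094
side 0.109 93 z 0.1916102445849618 r 0.1172158200950315 yaw 0.396365367064154
```

View pics/f_crop.png

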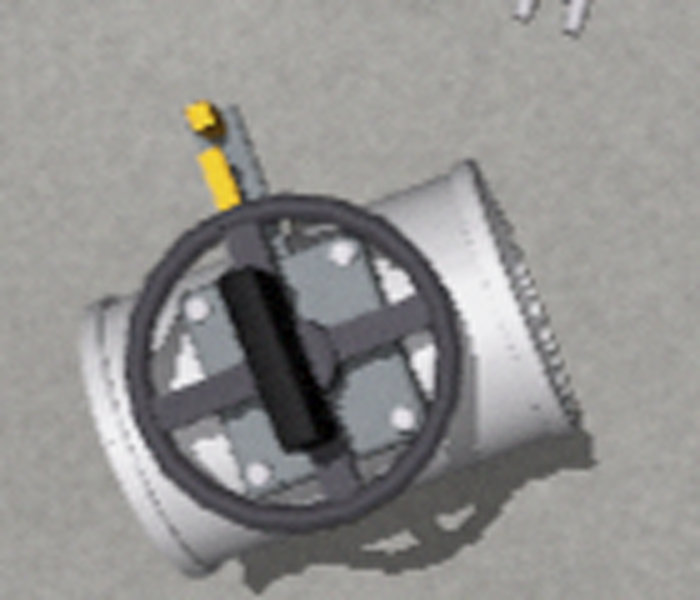

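The wheel stayed put, and the square pointer is unmoved at (364,253). The tab at (220,180) in the crop points slightly left of the post at (203,117), so it's about 0.02 rad short. There's plenty of time, so I'll regrasp at the same pose and turn that bit further.

Request:
step_arm --increments '[[[0.6,0.8,0,0,60],[0.6,0.8,0,0,60],[0.6,0.8,0,0,60],[0.6,0.8,0,0,60],[0.6,0.8,0,0,60],[0.5,0.8,0,0,60],[0.07,0.7,0,0,60],[0,0,0,0,60],[0,0,0.8,0,60],[0,0,0.8,0,60],[0,0,0.8,0,60],[0,0,0.8,0,60],[0,0,0.5,0,60],[0,0,0.3,0,60],[0,0,0,0,60],[0,0,0,0,40],[0,0,0,0,25],[0,0,0,0,8],[0,0,0,0,8],[0,0,0,0,8]]]'

```text
time_s: 14.8
eef_pos: [0.5401, 0.2071, 0.2161]
orientation: [-0.0, 0.981, 0.193, 0.001]
ft_force: [-0.9, 0.3, 5.3]
width: 0.0171
gripper_force: 60.9
```

```bash
python3 st.py;python3 look.py g >/dev/null; python3 ang.py g 2>/dev/null
```

```text
14.8 [0.5401 0.2071 0.2161] xyaw 0.38880887185013935 tilt [ 0.0021  0.0009 -1.    ] q [0.3022 0.206  1.2632 0.0002 1.6701 1.4842] w 0.017053341878994294 60.91747283935547 F [-0.9383  0.3318  5.331 ] [ 0.059   0.1101 -0.0278]
units to grasp (tool): [0.0009 0.0759 0.0705] roll to 3.258: -28.691911281498605 roll to goal .391: -0.02191128149860666
top 0.074 0 z nan r nan yaw nan
top 0.109 19 z 0.2005811263527723 r 0.11809396903591769 yaw 0.38704877695749496
side 0.074 77 z 0.2001923592956998 r 0.08847162550307948 yaw 0.40817087254416484
side 0.109 95 z 0.19169080072831454 r 0.11724654344850795 yaw 0.39730455538983084
```

Request:
step_arm --increments '[[[0,0,0,0.15,8],[0,0,0,0,8],[0,0,0,0,8],[0,0,0,0,30],[0,0,0,0,60],[0,0,0,0,60],[0,0,0,0,60],[0,0,-0.3,0,60],[0,0,-0.7,0,60],[0,0,-0.8,0,60],[0,0,-0.8,0,60],[0,0,-0.8,0,60],[0,0,-0.6,0,60],[-0.6,-0.8,0,0,60],[-0.6,-0.8,0,0,60],[-0.6,-0.8,0,0,60],[-0.6,-0.8,0,0,60],[-0.6,-0.8,0,0,60],[-0.6,-0.8,0,0,60],[0,-0.7,0,0,60]]]'

```text
time_s: 17.3
eef_pos: [0.3772, 0.3216, 0.3366]
orientation: [-0.001, 0.983, 0.186, 0.001]
ft_force: [0.5, 0.5, 0.9]
width: 0.0597
gripper_force: 0.0
```

```bash
python3 st.py;python3 look.py h|grep square; python3 meas.py h|head -4; python3 ang.py h 2>/dev/null; python3 - <<'E'
import cv2; a=cv2.imread("pics/top_h.png")[150:270,150:290]; cv2.imwrite("pics/h_crop.png",cv2.resize(a,None,fx=5,fy=5,interpolation=cv2.INTER_CUBIC))
E
```

```text
17.3 [0.3772 0.3216 0.3366] xyaw 0.374667205552791 tilt [ 0.0019  0.0016 -1.    ] q [ 0.6314 -0.0301  1.2757  0.0002  1.8935  1.8276] w 0.05974364448855072 0.0 F [0.4631 0.5238 0.9465] [-0.0191 -0.0566 -0.0078]
units to grasp (tool): [3.6492 5.6188 4.0921] roll to 3.258: -28.83332794447209 roll to goal .391: -0.16332794447209031
top square_pointer 0.82 [362.8 252.1] depth: [ 0.4795 -0.1377  0.1987] z.2: [ 0.4796 -0.1375  0.2   ]
top bar top n 357 z 0.24898716775604146 rect ((541.5185546875, 204.7211456298828), (79.25067901611328, 18.855154037475586), 21.51997947692871) mean [0.5418 0.2034 0.2483]
 rim n 1215 centre [0.5416 0.2033] rad 0.0675376188234423 ztop 0.20369073950401947
  tab 54 [0.6236 0.237  0.1998] r 0.08873089885978858 yaw 0.39046798168067975
  post 21 [0.6508 0.2484 0.1991] r 0.11820922958057276 yaw 0.3918390488019344
top 0.074 50 z 0.1999358982363651 r 0.08742634952649955 yaw 0.3854408469124774
top 0.109 21 z 0.19909020326406127 r 0.11795236986437949 yaw 0.3895550321653675
side 0.074 71 z 0.20048572062140188 r 0.08851063813904238 yaw 0.39413211418434546
side 0.109 92 z 0.19162640004276915 r 0.11712555284123984 yaw 0.3975263532308514
```

View pics/h_crop.png

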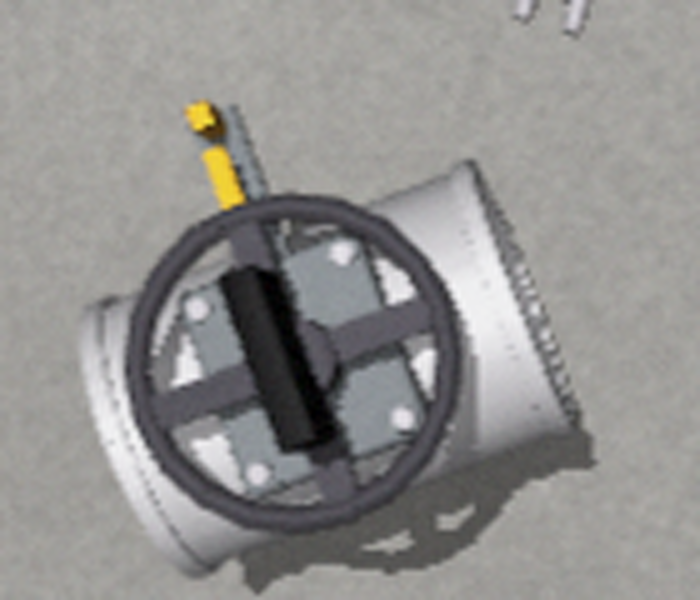

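The tab at (223,178) now points straight at the post at (203,117). Both views agree to within 0.005 rad, and the arm is clear.

```bash
python3 -c "from bench import job; print(job.close_job())"
```

```text
the job is handed in; nothing more can be done
None
```

The round duct's damper is open and the job is handed in: the pointer tab lines up with the index post to within about 0.005 rad in both camera views, the gripper has let go and is clear, and the square duct's handwheel was not touched.

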